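Stack specimen pots as a pyramid in a screw-fence cradle

ROBOT

A 6-joint arm with a two-finger parallel gripper is mounted at the origin on the work surface. World frame = base frame: x ahead of the robot, y to its left, z up, the work surface at z = 0. Lengths are in mm, angles in rad, forces in N, time in s.
With the tool pointing down it reaches from about 275 to 875 mm from the base axis. Payload 12.5 kg.
Tool frame: the origin (TCP) lies between the finger pads; the fingertips stand 8 mm ahead of it and the grasp point (between the pads) lies 11 mm behind it; z points along the fingers, y is the line along which they close (so a half turn about z gives the same grasp; the last joint's range is limited). The gripper opens to 85 mm and grips with 20 to 120 N. Pads are 22 mm wide; open, the fingers measure 114 mm over their backs; the gripper's body (76 mm by 85 mm) begins 54 mm behind the grasp point. The pads swing forward as they close: fully open they stand 13 mm farther back than shut.
Start: joints at [-0.085, 0.351, 1.652, -0, 1.139, -0.085], TCP at [549.986, 0.027, 217.09] pointing down, gripper open.
Joint ranges: [-2.75, 2.75], [-0.79, 2.1], [0.01, 2.65], [-1.57, 4.71], [0.07, 3.14], [-2.87, 2.87]. Speed limits (rad/s): [2.22, 2.22, 2.79, 3.14, 3.14, 3.14].

INTERFACE

Orientations are given as a unit quaternion [x, y, z, w].
In Python, from station import r gives the robot as it stands.
- The arm moves only by the tool jog_arm, never from a script. Its argument "moves" is a list of rows, each a list of 2 entries, a list of its own where there are three numbers: the shift along the tool's x, y, z in mm, then the turn, a rotation vector about the tool's x, y, z in degrees. A call has 1 to 5 rows; each row is the pose to reach, as a shift and turn from the pose commanded when the call began, along the tool's axes at that moment; what a row does not reach only later rows make up. A row lasts 1/12 s, in which the tool goes at most 41.7 mm and 7.16 degrees, less where a joint would pass 70% of its speed; a pose out of reach is approached as far as the arm can. A call with a gripper value outside its range is refused whole. "grip" is the closure, from -1 (fully open) to 1 (shut), so that 0 is half open, set as the call begins (left out, the last holds). The fingers move at their own pace and stop on an object; "squeeze" is the grip in N (left out, the last holds). Time passes only in rows, so rows that repeat a pose let the fingers close. It gives the time, the measured TCP pose, the force, the opening and the grip force at its end, in the units of the state.
- r.get_obs(): the state, without advancing time (a new reading comes with each control period).
- r.capture(name): name is "scene" or "side" or "wrist"; returns (picture, depth): 384x512x3 uint8, red, green, blue; 384x512 float32, mm along the optical axis (not along the pixel's ray), 0 where there is no reading.
- r.camera_info(name): a dict with "fov_y" (degrees; the focal length in pixels is half the picture's height over the tangent of half this angle, whatever the lens; pixels are square), "cx", "cy" (the principal point, pixels), "R" (3x3) and "t" (3): a world point X has camera coordinates R X + t. Camera axes: x right, y down, z forward; pixel columns grow to the right and rows downward; lengths in mm; the calibration is good to about 2 mm. A picture is of the moment at which its call begins: read the wrist's pose just before it. camera_info takes no time and is no camera call; for the wrist camera it gives the pose at the moment of the call.
- r.sign_off(): hands the job in; it is judged then, once.
Trained networks look in the newest picture that a camera, given by its name, has taken for a name from the list of things; names that differ only in an ending like _2 or _b are one class to them, and where a whole thing is asked for, a point or a joint stands for the part that bears it (a point fixed in the world has none). Each returns a list of dicts, best first, with "conf" (0 to 1); they miss things now and then, are a little off and sometimes report something else, mostly with a low value. They report only what shows in the picture. A call takes as long as a camera call. They do not tell look-alikes from the thing itself.
- r.boxes_of(camera, name): "at" ([column, row] in pixels, amid what is visible of it).
- r.outline_of(camera, name): "mask" (384x512 bool, what is visible of it) and "at" ([column, row] in pixels, amid what is visible of it).
The state is a dict: "time_s": time; "joint_positions": joint angles; "joint_velocities": joint speeds; "tau": joint torques, N m; "tool_pos": TCP position; "tool_rot": TCP orientation; "wrist_force": force on the tool from outside, world axes, zero at the start; "wrist_torque": the same for the moment, N m; "gripper_width": finger opening in mm; "grasp_force": force on a finger pad.
Only numpy, scipy, OpenCV 4.12 (cv2) and the standard library are available. Lean on these libraries where they do the work, as an engineer would, in place of code of your own. Each camera call takes 0.05 s, during which the arm holds its last target. There are 200 camera calls.

TASK

Crank the handwheel of the storage cradle so that its fence closes the three specimen pots lying in it into a tight row and its pointer stands at the long mark of the scale. Then lay the three pots of the same size from the bench rests on top, two side by side in the gaps of the row and then one in the gap between those two, all parallel to the row with their ends about flush, so that a 3-2-1 pyramid stands by itself. Leave the wider pot on its rest and do not disturb the other things on the bench.

Things in the scene. Friction and masses are not known exactly. Their poses are not given: they have to be found in the camera images.
- cradle: Grey steel cradle fixed to the bench. Origin: on the bench, mid pot length. x: the direction in which the pots must lie, open at both ends; y: across the row, from fence to fixed stop. Floor plate 70 mm (x), y from -220 to +100 mm, top 12 mm up; stop 45 mm high. Gear box with handwheel centred at y = -178 mm.
- stop_face (a point): Foot of the stop's face, cradle y = +85 mm, 12 mm up, x = 0. Closed up against it, the row's axes lie 22, 66 and 110 mm from the face towards the fence (-y), 34 mm above the bench; the second layer's 44 and 88 mm from it, 72 mm up; the top one 66 mm from it, 110 mm up.
- fence_bar (a joint): Position of the aluminium fence (12 mm thick, its top 50 mm above the bench) sliding along cradle +y towards the stop: 0 m fully open, 0.046 m with the pointer at the long mark; there the row of three pots has 1 mm of play in all. End of travel 0.051. It is driven by the wheel and stays where it is left.
- pointer (a point): Tip of the thin dark pointer at the +x side of the fence, on the fence's mid-thickness (6 mm behind the fence's face).
- mark (a point): The long black mark of the white scale strip on the floor plate's +x edge: the pointer belongs at the same cradle y.
- handwheel (a joint): Angle of the handwheel, rad: grows clockwise seen from above, which closes the fence by 24 mm a turn (fence = 0.00382 m per rad); at the long mark it reads 12.04. About 1 to 2 turns are needed. It takes about 3 N at the knob and stays where it is left.
- wheel_axis (a point): Centre of the top face of the dark horizontal wheel (96 mm in diameter, 8 mm thick, top face 66 mm above the bench, vertical axis). A steel hub of 26 mm diameter rises 6 mm above that face.
- knob_top (a point): Top centre of the black crank knob: an upright cylinder 18 mm in diameter and 36 mm tall standing on the wheel, 38 mm from its axis, turning freely on its own pin, so that it can be pinched or pushed round from above; its top is 103 mm above the bench.
- base1: Closed specimen pot lying on its side: cylinder 44 mm in diameter, 58 mm long, white, blue lid (no wider) on the +x end, flat ends, about 80 g. Origin: middle of its axis; x along it. In the cradle, nearest the stop.
- base2: Closed specimen pot lying on its side: cylinder 44 mm in diameter, 58 mm long, white, blue lid (no wider) on the +x end, flat ends, about 80 g. Origin: middle of its axis; x along it. In the cradle, in the middle.
- base3: Closed specimen pot lying on its side: cylinder 44 mm in diameter, 58 mm long, white, blue lid (no wider) on the +x end, flat ends, about 80 g. Origin: middle of its axis; x along it. In the cradle, nearest the fence.
- potA: Closed specimen pot lying on its side: cylinder 44 mm in diameter, 58 mm long, white, blue lid (no wider) on the +x end, flat ends, about 80 g. Origin: middle of its axis; x along it. Starts on a bench rest, to be stacked; A, B and C are interchangeable, either end may face the robot. Can be picked by its flat ends; between pots side by side there is no room for a finger.
- potB: Closed specimen pot lying on its side: cylinder 44 mm in diameter, 58 mm long, white, blue lid (no wider) on the +x end, flat ends, about 80 g. Origin: middle of its axis; x along it. Starts on a bench rest, to be stacked; A, B and C are interchangeable, either end may face the robot. Can be picked by its flat ends; between pots side by side there is no room for a finger.
- potC: Closed specimen pot lying on its side: cylinder 44 mm in diameter, 58 mm long, white, blue lid (no wider) on the +x end, flat ends, about 80 g. Origin: middle of its axis; x along it. Starts on a bench rest, to be stacked; A, B and C are interchangeable, either end may face the robot. Can be picked by its flat ends; between pots side by side there is no room for a finger.
- widepot: A pot of the same kind and length (58 mm) but 58 mm in diameter, lying on one of the rests; to be left there. Origin mid-axis.
- rest1: Small fixed rest: grey plate 40 (x) by 44 (y) mm with two 8 mm steel rods along x, 28 mm apart; the pot lies along its x on the rods, axis 30 mm above the bench (wide pot 38 mm), its ends standing out about 9 mm past the plate. Origin: on the bench, centre.
- rest2: Small fixed rest: grey plate 40 (x) by 44 (y) mm with two 8 mm steel rods along x, 28 mm apart; the pot lies along its x on the rods, axis 30 mm above the bench (wide pot 38 mm), its ends standing out about 9 mm past the plate. Origin: on the bench, centre.
- rest3: Small fixed rest: grey plate 40 (x) by 44 (y) mm with two 8 mm steel rods along x, 28 mm apart; the pot lies along its x on the rods, axis 30 mm above the bench (wide pot 38 mm), its ends standing out about 9 mm past the plate. Origin: on the bench, centre.
- rest4: Small fixed rest: grey plate 40 (x) by 44 (y) mm with two 8 mm steel rods along x, 28 mm apart; the pot lies along its x on the rods, axis 30 mm above the bench (wide pot 38 mm), its ends standing out about 9 mm past the plate. Origin: on the bench, centre.
- reagent: Small amber bottle, 28 mm in diameter, 70 mm tall, upright on the bench; origin under its centre. Leave alone.
- vial: Small grey jar, 26 mm in diameter, 50 mm tall, upright on the bench; origin under its centre. Leave alone.
- beaker: Glass beaker, 64 mm in diameter, 75 mm tall; origin under its centre. Leave alone.
- scanner: Hand-held code scanner lying on the bench, about 150 by 62 mm, 34 mm high, grip of 110 mm along x centred on its origin, head towards +x. Leave alone.
- slidebox: Cardboard box 80 (x) by 50 (y) by 28 mm high; origin under its centre. Leave alone.
There are look-alikes about, which are no part of the job. Leave any turquoise or yellow look-alike of the potA alone.

How it is judged (in metres and radians):
On the way, in this order (a step that is already met when the one before it is completed fails the run):
1. the fence's pointer is at the long mark and the three pots form a closed row (value of joint fence_bar between 0.0435 and 0.0485 m and x of base1 in the frame of cradle between -0.009 and 0.009 m and y of base1 in the frame of cradle between 0.0585 and 0.0675 m and z of base1 in the frame of cradle between 0.031 and 0.037 m and angle between the x axis of each of base1, base2, base3 and the x axis of cradle, either way round below 0.14 rad and x of base2 in the frame of cradle between -0.009 and 0.009 m and y of base2 in the frame of cradle between 0.0145 and 0.0235 m and z of base2 in the frame of cradle between 0.031 and 0.037 m and x of base3 in the frame of cradle between -0.009 and 0.009 m and y of base3 in the frame of cradle between -0.0295 and -0.0205 m and z of base3 in the frame of cradle between 0.031 and 0.037 m), for 0.3 s.
2. two pots lie in the gaps of the row (x of base1 in the frame of cradle between -0.009 and 0.009 m and y of base1 in the frame of cradle between 0.0585 and 0.0675 m and z of base1 in the frame of cradle between 0.031 and 0.037 m and angle between the x axis of each of base1, base2, base3 and the x axis of cradle, either way round below 0.14 rad and x of base2 in the frame of cradle between -0.009 and 0.009 m and y of base2 in the frame of cradle between 0.0145 and 0.0235 m and z of base2 in the frame of cradle between 0.031 and 0.037 m and x of base3 in the frame of cradle between -0.009 and 0.009 m and y of base3 in the frame of cradle between -0.0295 and -0.0205 m and z of base3 in the frame of cradle between 0.031 and 0.037 m and ((x of potA in the frame of cradle between -0.009 and 0.009 m and y of potA in the frame of cradle between 0.0355 and 0.0465 m and z of potA in the frame of cradle between 0.06761 and 0.07661 m and angle between the x axis of potA and the x axis of cradle, either way round below 0.14 rad) or (x of potB in the frame of cradle between -0.009 and 0.009 m and y of potB in the frame of cradle between 0.0355 and 0.0465 m and z of potB in the frame of cradle between 0.06761 and 0.07661 m and angle between the x axis of potB and the x axis of cradle, either way round below 0.14 rad) or (x of potC in the frame of cradle between -0.009 and 0.009 m and y of potC in the frame of cradle between 0.0355 and 0.0465 m and z of potC in the frame of cradle between 0.06761 and 0.07661 m and angle between the x axis of potC and the x axis of cradle, either way round below 0.14 rad)) and ((x of potA in the frame of cradle between -0.009 and 0.009 m and y of potA in the frame of cradle between -0.0085 and 0.0025 m and z of potA in the frame of cradle between 0.06761 and 0.07661 m and angle between the x axis of potA and the x axis of cradle, either way round below 0.14 rad) or (x of potB in the frame of cradle between -0.009 and 0.009 m and y of potB in the frame of cradle between -0.0085 and 0.0025 m and z of potB in the frame of cradle between 0.06761 and 0.07661 m and angle between the x axis of potB and the x axis of cradle, either way round below 0.14 rad) or (x of potC in the frame of cradle between -0.009 and 0.009 m and y of potC in the frame of cradle between -0.0085 and 0.0025 m and z of potC in the frame of cradle between 0.06761 and 0.07661 m and angle between the x axis of potC and the x axis of cradle, either way round below 0.14 rad))), for 0.2 s.
At the end, for the whole second after the job is handed in: Fence within 2.5 mm of the long mark; the row within 4.5 mm across and 3 mm in height of closed; two pots in its gaps and one in the gap above, within 5.5 mm across and 4.5 mm in height; all six centred within 9 mm along the cradle and parallel within 8 degrees; stacked pots at rest (all of step 2 and value of joint fence_bar between 0.0435 and 0.0485 m and ((x of potA in the frame of cradle between -0.009 and 0.009 m and y of potA in the frame of cradle between 0.0135 and 0.0245 m and z of potA in the frame of cradle between 0.10571 and 0.11471 m and angle between the x axis of potA and the x axis of cradle, either way round below 0.14 rad) or (x of potB in the frame of cradle between -0.009 and 0.009 m and y of potB in the frame of cradle between 0.0135 and 0.0245 m and z of potB in the frame of cradle between 0.10571 and 0.11471 m and angle between the x axis of potB and the x axis of cradle, either way round below 0.14 rad) or (x of potC in the frame of cradle between -0.009 and 0.009 m and y of potC in the frame of cradle between 0.0135 and 0.0245 m and z of potC in the frame of cradle between 0.10571 and 0.11471 m and angle between the x axis of potC and the x axis of cradle, either way round below 0.14 rad)) and linear speed of each of potA, potB, potC below 0.02 m/s); the robot touches nothing.
It fails at once if the wider pot was moved more than 20 mm (distance of widepot from where it was at the start of the episode above 0.02 m).
It fails at once if one of the other things on the bench was moved more than 20 mm (distance of any of vial, reagent, beaker, scanner, slidebox from where it was at the start of the episode above 0.02 m).
It also fails if it takes over 72 s, if anything falls off the work surface, if the arm or the gripper's body presses on something with over 40 N, if the wrist force passes 120 N, or if a joint passes its speed limit or range.

## Working session

There is one attempt and no reset: what is moved stays moved. The work goes in short steps, Python scripts to look and compute and a tool call to move; the robot and the scene stay as the last step left them, time stands still between calls to the robot, and variables do not carry over. Pictures are saved under pics/ and viewed, at most 10 in all, crops included, and the job is handed in when it is done.

Besides the shell and the picture viewer there is one more tool, called after ">>>" as a command line: name --argument value ..., lists and objects as JSON in quotes. jog_arm: Moves the arm, as the interface text tells. Its arguments: {"type":"object","properties":{"moves":{"type":"array"},"grip":{"type":"number"},"squeeze":{"type":"number"}},"required":["moves"]}

```bash
ls; mkdir -p pics
cat > h.py <<'E'
import numpy as np, cv2
from station import r
def cap(n):
    ci=r.camera_info(n); im,d=r.capture(n); return im,d,ci
def cloud(d,ci):
    h,w=d.shape; f=h/2/np.tan(np.radians(ci['fov_y'])/2)
    u,v=np.meshgrid(np.arange(w),np.arange(h))
    P=np.stack([(u-ci['cx'])/f*d,(v-ci['cy'])/f*d,d],-1)
    W=(P-np.array(ci['t']))@np.array(ci['R'])
    W[d<=0]=np.nan
    return W
def save(n,im,s=1.5): cv2.imwrite(n,cv2.resize(im[...,::-1],None,fx=s,fy=s))
E
python3 - <<'E'
from h import *
o=r.get_obs(); print(o)
for n in ['scene','side']:
    im,d,ci=cap(n); print(n,ci); save(f'pics/{n}0.png',im); W=cloud(d,ci); np.savez(f'{n}0.npz',im=im,d=d,W=W)
    for t in ['cradle','handwheel','knob_top','pointer','mark','stop_face','wheel_axis','base1','potA','widepot','rest1','reagent','vial','beaker','scanner','slidebox']:
        print(t,[(round(b['conf'],2),[round(x) for x in b['at']],np.round(W[int(b['at'][1]),int(b['at'][0])]).tolist()) for b in r.boxes_of(n,t)])
E
```

```text
pics
{'time_s': 0.0, 'joint_positions': array([-8.46262155e-02,  3.51268770e-01,  1.65241256e+00, -1.61825966e-05,
        1.13909667e+00, -8.45907306e-02]), 'joint_velocities': array([ 0.00039331,  0.00050168, -0.00158786,  0.00081736, -0.00091009,
       -0.00060135]), 'tau': array([ 1.33101348e-03, -5.06107914e+01, -2.91406649e+01,  6.01447425e-06,
        4.57781483e-03,  4.96419239e-05]), 'tool_pos': array([5.49657731e+02, 3.60742760e-02, 2.16544994e+02]), 'tool_rot': array([ 7.07116806e-01,  7.07096508e-01, -3.87783289e-04, -4.48261570e-04]), 'wrist_force': array([ 0.498489  ,  0.11663453, -0.71037839]), 'wrist_torque': array([ 0.05174202, -0.01591189, -0.0006827 ]), 'grasp_force': 0.0, 'gripper_width': 85.4227087690854}
scene {'fov_y': 57.17746931593411, 'cx': 256.91837264912397, 'cy': 191.98185029024776, 'R': array([[-0.40417619,  0.91467254,  0.0039694 ],
       [ 0.53094874,  0.2381453 , -0.81325288],
       [-0.74480537, -0.3265899 , -0.58189689]]), 't': array([ 218.2851072 , -218.14634909, 1586.77808323])}
cradle [(0.59, [225, 201], [544.0, -123.0, 13.0])]
handwheel [(0.7
[... 1837 characters left out ...]
0.65, [299, 237], [528.0, -177.0, 68.0])]
base1 [(0.81, [276, 216], [548.0, -52.0, 47.0]), (0.78, [269, 203], [566.0, 0.0, 53.0]), (0.68, [265, 193], [588.0, 53.0, 47.0])]
potA [(0.95, [388, 321], [537.0, -503.0, 39.0]), (0.91, [363, 288], [556.0, -405.0, 49.0]), (0.77, [335, 359], [361.0, -495.0, 42.0])]
widepot [(0.69, [191, 179], [456.0, 305.0, 2.0]), (0.68, [188, 170], [450.0, 300.0, 52.0])]
rest1 [(0.63, [192, 181], [452.0, 291.0, 8.0])]
reagent [(0.65, [319, 277], [499.0, -296.0, 33.0]), (0.18, [326, 323], [423.0, -404.0, 11.0])]
vial []
beaker [(0.69, [210, 217], [384.0, 62.0, 51.0])]
scanner [(0.57, [268, 204], [557.0, -1.0, 50.0])]
slidebox [(0.62, [234, 247], [380.0, -64.0, 25.0])]
```

View pics/scene0.png

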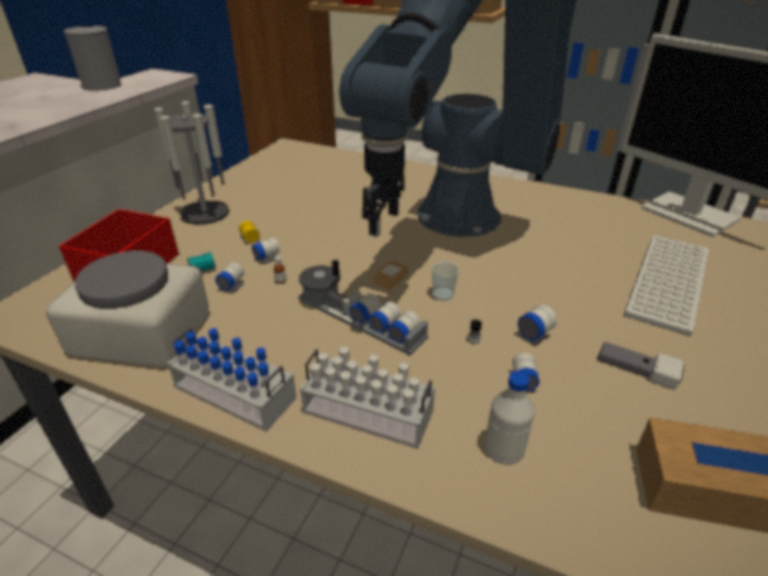

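View pics/side0.png

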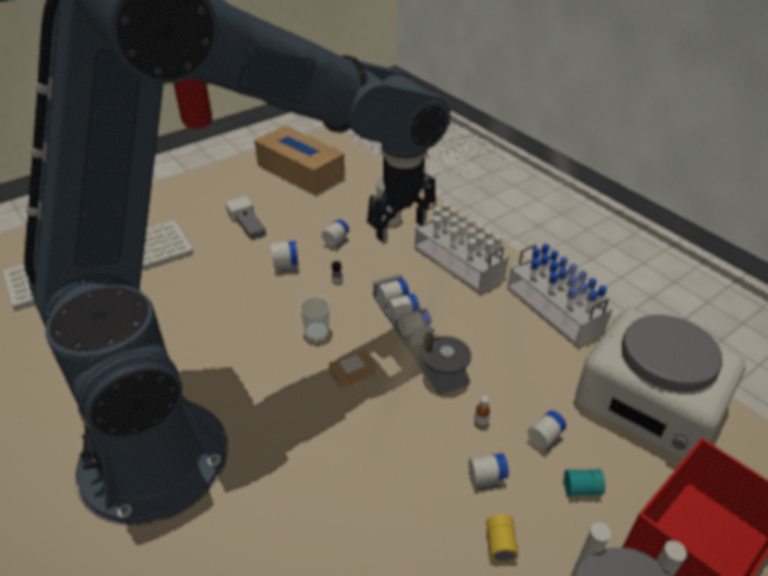

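The scene view shows three pots in the cradle (about (385,318) px), pots A–C near (230,275), (265,250) and (525,370), and the wide pot at (537,323). The side view agrees. Next is the wrist view and some fits.

Run:
```python
from h import *
im,d,ci=cap('wrist'); save('pics/w0.png',im); W=cloud(d,ci); np.savez('w0.npz',im=im,W=W); print(ci)
# per-pot clouds from static views: points with z>20 near guesses
S=np.concatenate([np.load(f'{n}0.npz')['W'].reshape(-1,3) for n in ['scene','side']]); 
C=np.concatenate([np.load(f'{n}0.npz')['im'].reshape(-1,3) for n in ['scene','side']]).astype(int)
for nm,g in dict(p1=(600,-392),p2=(540,-490),p2b=(385,-480),p3=(610,230),wide=(470,310),beaker=(405,75),reag=(510,-290),slide=(400,-50),knob=(520,-130),vial=(560,160)).items():
    m=(np.hypot(S[:,0]-g[0],S[:,1]-g[1])<70)&(S[:,2]>18)&(S[:,2]<130)
    P=S[m]; 
    if len(P)<5: print(nm,len(P)); continue
    c=np.median(P,0); bl=(C[m][:,2]-C[m][:,0]>40); 
    print(nm,len(P),c.round(),P[:,2].max().round(), P.min(0).round(),P.max(0).round(),'blue',np.median(P[bl],0).round() if bl.any() else None, 'rest',np.median(P[~bl],0).round(),'rgb',np.median(C[m],0))
```

```text
{'fov_y': 62.988552476881964, 'cx': 256.1064355497308, 'cy': 192.69513431929752, 'R': array([[ 9.99999866e-01, -4.18549746e-04,  3.06270589e-04],
       [-4.84877775e-04, -9.64060876e-01,  2.65680997e-01],
       [ 1.84062779e-04, -2.65681110e-01, -9.64060949e-01]]), 't': array([-550.70514377,  -34.81157186,  377.84514615])}
p1 617 [ 575. -395.   44.] 56.0 [ 545. -420.   18.] [ 610. -370.   56.] blue [ 599. -389.   47.] rest [ 567. -397.   43.] rgb [105. 101. 119.]
p2 590 [ 546. -505.   38.] 48.0 [ 513. -538.   18.] [ 583. -470.   48.] blue [ 546. -505.   39.] rest [ 547. -507.   32.] rgb [ 34. 108. 101.]
p2b 643 [ 365. -490.   38.] 48.0 [ 333. -526.   18.] [ 404. -454.   48.] blue None rest [ 365. -490.   38.] rgb [150. 126.  46.]
p3 45 [598. 295.  35.] 46.0 [587. 288.  21.] [616. 300.  46.] blue None rest [598. 295.  35.] rgb [111. 106.  92.]
wide 698 [468. 305.  54.] 70.0 [423. 272.  18.] [500. 351.  70.] blue [483. 307.  60.] rest [461. 305.  52.] rgb [ 95.  95. 115.]
beaker 797 [403.  85.  55.] 78.0 [367.  52.  18.] [434. 119.  78.] blue None rest [403.  85.  55.] rgb [121. 120. 107.]
reag 238 [ 509. -299.   43.] 74.0 [ 495. -314.   19.] [ 527. -282.   74.] blue None rest [ 509. -299.   43.] rgb [99.5 87.  74. ]
slide 616 [393. -55.  27.] 33.0 [348. -86.  18.] [438. -24.  33.] blue None rest [393. -55.  27.] rgb [82. 65. 45.]
knob 1296 [ 535. -153.   65.] 107.0 [ 484. -199.   18.] [580. -68. 107.] blue None rest [ 535. -153.   65.] rgb [68. 66. 64.]
vial 254 [539. 191.  41.] 53.0 [516.  91.  18.] [593. 215.  53.] blue None rest [539. 191.  41.] rgb [64.  62.5 58. ]
```

View pics/w0.png

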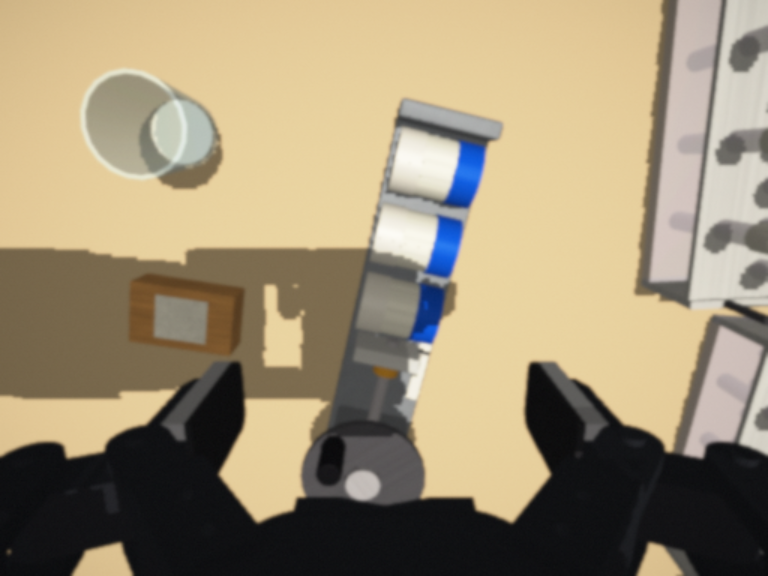

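The wrist view shows the cradle from stop (450,115) px to wheel (362,475). The knob is at (330,455), the fence at (385,358), and the scale strip lies on the right-hand edge.

Run:
```python
from h import *
D=np.load('w0.npz'); W=D['W']; im=D['im'].astype(int)
P=W.reshape(-1,3); C=im.reshape(-1,3)
def rect(m,n):
    Q=P[m]; r_=cv2.minAreaRect(Q[:,:2].astype(np.float32)); print(n,len(Q),'c',np.round(r_[0],1),'size',np.round(r_[1],1),'ang',round(r_[2],2),'z',np.median(Q[:,2]).round(1))
x,y,z=P.T
rect((z>40)&(z<50)&(y>85)&(y<125)&(x>560)&(x<670),'stop')
box=(x>470)&(x<600)&(y>-240)&(y<-110)
k=box&(z>97); rect(k,'knob'); print(np.median(P[k],0), P[k].min(0),P[k].max(0))
wh=box&(z>62)&(z<69); 
(c,rad)=cv2.minEnclosingCircle(P[wh][:,:2].astype(np.float32)); print('wheel',c,rad,wh.sum())
hub=box&(z>69)&(z<76)&(C.min(1)>110); print('hub',np.median(P[hub],0),P[hub].min(0),P[hub].max(0))
for nm,g in dict(b1=(615,65),b2=(602,15),b3=(587,-30)).items():
    m=(abs(x-g[0])<45)&(abs(y-g[1])<24)&(z>38)&(z<62)
    rect(m,nm); Q=P[m]; t=Q[Q[:,2]>Q[:,2].max()-2]; print(t.mean(0))
f=(abs(x-575)<60)&(y<-50)&(y>-90)&(z>46)&(z<54); rect(f,'fence')
# lines
for v in range(330,400,4): pass
im2=im.astype(np.uint8)[215:345,185:310]; cv2.imwrite('pics/w0c.png',cv2.resize(im2[...,::-1],None,fx=5,fy=4.5,interpolation=cv2.INTER_CUBIC))
```

```text
stop 851 c [595.2  95.4] size [20.8 69.3] ang 90.0 z 44.6
knob 251 c [ 513.7 -136.7] size [16.8 17.1] ang 14.36 z 102.6
[ 513.48620228 -134.99771545  102.5934284 ] [ 505.18234885 -145.42686423   97.1300474 ] [ 522.01892694 -128.26908963  104.54769471]
wheel (534.581298828125, -167.96949768066406) 47.80703353881836 2727
hub [ 534.60968713 -168.38174801   71.95480015] [ 522.17176758 -181.82584266   69.45515023] [ 547.1209285  -155.38811677   73.74529116]
b1 2091 c [600.  65.] size [59.7 47.9] ang 0.03 z 52.1
[597.02580782  58.8266461   55.96924654]
b2 1683 c [583.5  15.1] size [48.5 52.1] ang 88.73 z 52.7
[583.61994463   8.13895536  55.8384738 ]
b3 1641 c [570.4 -30. ] size [47.9 56.8] ang 89.94 z 52.5
[568.2467352  -42.41231939  56.29106901]
fence 704 c [556.6 -65.9] size [36.7 57.2] ang 77.07 z 49.9
```

View pics/w0c.png

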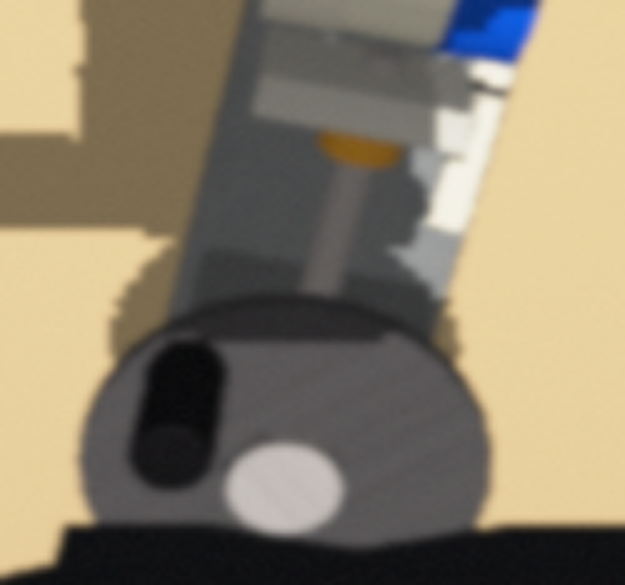

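```bash
cat > cr.py <<'E'
from h import *
from scipy.optimize import least_squares
def loc(P,o,th):
    u=np.array([np.cos(th),np.sin(th)]); v=np.array([-u[1],u[0]]); q=P[:,:2]-o
    return np.stack([q@u,q@v,P[:,2]],1)
E
python3 - <<'E'
from cr import *
D=np.load('w0.npz'); W=D['W']; P=W.reshape(-1,3); P=P[~np.isnan(P[:,0])]; C=D['im']
x,y,z=P.T
wc=np.array([534.6,-168.2])
th=np.radians(-13)
for it in range(4):
    o=wc+178*np.array([-np.sin(th),np.cos(th)])
    L=loc(P,o,th)
    m=(abs(L[:,0])<50)&(L[:,1]>80)&(L[:,1]<115)&(L[:,2]>42.5)&(L[:,2]<47)
    Q=P[m]; r_=cv2.minAreaRect(Q[:,:2].astype(np.float32)); l=L[m]
    print('stop',len(Q),np.round(l.min(0),1),np.round(l.max(0),1),r_, 'o',o.round(1),np.degrees(th).round(2))
    mid=(np.percentile(l[:,0],1)+np.percentile(l[:,0],99))/2
    th-=mid/270
L=loc(P,o,th)
m=(abs(L[:,0])<33)&(L[:,1]<-50)&(L[:,1]>-125)&(L[:,2]>48)&(L[:,2]<52)
f=L[m]; print('fence y',np.percentile(f[:,1],[1,5,50,95,99]).round(1),'x',np.percentile(f[:,0],[1,99]).round(1),f[:,2].mean())
for c in [(63),(17),(-30)]:
    m=(abs(L[:,0])<25)&(abs(L[:,1]-c)<20)&(L[:,2]>40)&(L[:,2]<60); Q=L[m]
    g=lambda p: np.hypot(Q[:,1]-p[0]-p[1]*Q[:,0],Q[:,2]-34)-22
    s=least_squares(g,[c,0],loss='soft_l1'); 
    m=(abs(L[:,0])<45)&(abs(L[:,1]-s.x[0])<15)&(L[:,2]>46)&(L[:,2]<60); l=L[m]
    print('pot y,slope',s.x.round(3),'x ext',np.percentile(l[:,0],[1,99]).round(1), np.sqrt(np.mean(s.fun**2)).round(2))
k=loc(np.array([[513.5,-136.7,103]]),o,th); print('knob',k, np.hypot(k[0,0],k[0,1]+178))
# static-view pots: axis & centre fit
S=np.concatenate([np.load(f'{n}0.npz')['W'].reshape(-1,3) for n in ['scene','side']])
for nm,g,R,h in [('p1',(575,-395),22,30),('p2',(425,-425),22,30),('p3',(610,220),22,30),('p3b',(640,200),22,30),('wide',(465,307),29,38)]:
    m=(np.hypot(S[:,0]-g[0],S[:,1]-g[1])<48)&(S[:,2]>28)&(S[:,2]<75); Q=S[m]
    if len(Q)<30: print(nm,len(Q)); continue
    def f(p):
        l=loc(Q,p[:2],p[2]); rad=np.hypot(l[:,1],l[:,2]-h)-R; ax=abs(l[:,0])-29
        return np.where((rad<0)&(ax<0),np.maximum(rad,ax),np.hypot(np.maximum(rad,0),np.maximum(ax,0)))
    best=min((least_squares(f,[*np.median(Q[:,:2],0),t],loss='soft_l1') for t in np.arange(0,3.1,.4)),key=lambda s:s.cost)
    print(nm,len(Q),best.x[:2].round(1),np.degrees(best.x[2]).round(1),np.sqrt(np.mean(best.fun**2)).round(2))
E
```

```text
stop 875 [-34.7  83.9  42.5] [35.  95.9 47. ] ((594.99462890625, 92.8089370727539), (11.930578231811523, 69.69341278076172), 76.99295043945312) o [574.6   5.2] -13.0
stop 875 [-34.7  83.9  42.5] [35.  95.9 47. ] ((594.99462890625, 92.8089370727539), (11.930578231811523, 69.69341278076172), 76.99295043945312) o [574.6   5.2] -13.0
stop 875 [-34.7  83.9  42.5] [35.  95.9 47. ] ((594.99462890625, 92.8089370727539), (11.930578231811523, 69.69341278076172), 76.99295043945312) o [574.6   5.2] -13.0
stop 875 [-34.7  83.9  42.5] [35.  95.9 47. ] ((594.99462890625, 92.8089370727539), (11.930578231811523, 69.69341278076172), 76.99295043945312) o [574.6   5.2] -13.0
fence y [-91.4 -90.6 -83.4 -60.3 -58.2] x [-28.4  23.4] 49.938801612126895
pot y,slope [5.666e+01 1.000e-03] x ext [-29.8  27.1] 1.07
pot y,slope [3.853 0.006] x ext [-31.1  25.7] 1.6
pot y,slope [-4.8417e+01  7.0000e-03] x ext [-30.6  26.2] 5.93
knob [[ -27.64454384 -152.0531467   103.        ]] 37.91384971300609
p1 543 [ 577.2 -394.6] 5.9 1.88
p2 383 [ 436.6 -388.2] 153.1 2.05
p3 0
p3b 0
wide 642 [461.9 313.2] 154.5 2.24
```

>>> jog_arm --moves '[[[-136.7, -36.5, 80], [0, 0, 0]], [[-136.7, -36.5, 80], [0, 0, 0]], [[-136.7, -36.5, 80], [0, 0, 0]], [[-136.7, -36.5, 80], [0, 0, 0]], [[-136.7, -36.5, 80], [0, 0, 0]]]' --grip 0.2 --squeeze 25

```text
time_s: 2.17
tool_pos: [510.7, -140.4, 133.9]
tool_rot: [0.708, 0.706, -0.001, -0.002]
wrist_force: [0.1, 0.1, -0.7]
gripper_width: 33.9
grasp_force: 0.0
```

Run:
```python
from cr import *
o=r.get_obs(); print(o['tool_pos'],o['tool_rot'],o['gripper_width'],o['time_s'])
im,d,ci=cap('wrist'); save('pics/w1.png',im,1.2); W=cloud(d,ci); np.savez('w1.npz',im=im,W=W)
P=W.reshape(-1,3); m=(P[:,2]>98)&(P[:,2]<107)&(np.hypot(P[:,0]-514,P[:,1]+137)<25); print(m.sum(),P[m].min(0),P[m].max(0))
```

```text
[ 510.67354171 -140.35314006  133.88696215] [ 0.70832051  0.70588684 -0.00139947 -0.00196805] 33.86205314375894 2.1667
597 [ 504.09991329 -145.80596178   98.02880226] [ 521.99242882 -128.30852244  104.58403845]
```

View pics/w1.png

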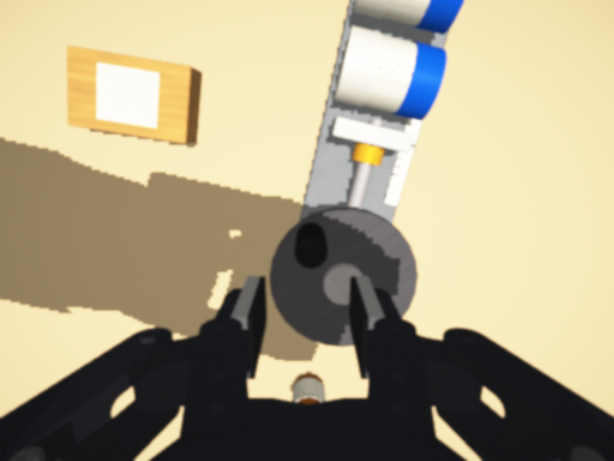

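The knob at (310,245) px sits between the fingers, measured at (513,-137). I'll let the arm settle before descending.

>>> jog_arm --moves '[[[0, 0, 0], [0, 0, 0]], [[0, 0, 25], [0, 0, 0]], [[0, 0, 51], [0, 0, 0]], [[0, 0, 51], [0, 0, 0]], [[0, 0, 51], [0, 0, 0]]]'

```text
time_s: 2.63
tool_pos: [513.7, -135.6, 86.4]
tool_rot: [0.707, 0.708, -0.0, -0.0]
wrist_force: [-0.5, -0.2, 0.5]
gripper_width: 34.2
grasp_force: 0.0
```

>>> jog_arm --moves '[[[0, 0, 0], [0, 0, 0]], [[0, 0, 0], [0, 0, 0]], [[0, 0, 0], [0, 0, 0]], [[0, 0, 0], [0, 0, 0]]]' --grip 1 --squeeze 30

```text
time_s: 2.97
tool_pos: [515.1, -137.0, 88.7]
tool_rot: [0.707, 0.707, 0.001, 0.002]
wrist_force: [-1.6, -0.3, 11.6]
gripper_width: -0.2
grasp_force: 5.8
```

Run:
```python
import numpy as np
# knob path: world angle a from 123.8 deg decreasing; tool x = world y, tool y = world x
a0=123.8
for c in range(5):
    rows=[]
    for k in range(1,6):
        a=np.radians(a0-20*k); b=np.radians(a0)
        rows.append([[round(38*(np.sin(a)-np.sin(b)),1),round(38*(np.cos(a)-np.cos(b)),1),0],[0,0,0]])
    print(rows); a0-=100
```

```text
[[[np.float64(5.3), np.float64(12.1), 0], [0, 0, 0]], [[np.float64(6.2), np.float64(25.2), 0], [0, 0, 0]], [[np.float64(2.5), np.float64(37.9), 0], [0, 0, 0]], [[np.float64(-5.3), np.float64(48.6), 0], [0, 0, 0]], [[np.float64(-16.2), np.float64(55.9), 0], [0, 0, 0]]]
[[[np.float64(-12.8), np.float64(3.1), 0], [0, 0, 0]], [[np.float64(-25.9), np.float64(1.7), 0], [0, 0, 0]], [[np.float64(-37.8), np.float64(-4.1), 0], [0, 0, 0]], [[np.float64(-46.9), np.float64(-13.6), 0], [0, 0, 0]], [[np.float64(-52.2), np.float64(-25.7), 0], [0, 0, 0]]]
[[[np.float64(-0.9), np.float64(-13.2), 0], [0, 0, 0]], [[np.float64(2.8), np.float64(-25.8), 0], [0, 0, 0]], [[np.float64(10.6), np.float64(-36.5), 0], [0, 0, 0]], [[np.float64(21.6), np.float64(-43.8), 0], [0, 0, 0]], [[np.float64(34.4), np.float64(-47.0), 0], [0, 0, 0]]]
[[[np.float64(13.1), np.float64(1.4), 0], [0, 0, 0]], [[np.float64(25.0), np.float64(7.3), 0], [0, 0, 0]], [[np.float64(34.1), np.float64(16.8), 0], [0, 0, 0]], [[np.float64(39.4), np.float64(28.9), 0], [0, 0, 0]], [[np.float64(40.3), np.float64(42.0), 0], [0, 0, 0]]]
[[[np.float64(-3.7), np.float64(12.7), 0], [0, 0, 0]], [[np.float64(-11.5), np.float64(23.3), 0], [0, 0, 0]], [[np.float64(-22.4), np.float64(30.7), 0], [0, 0, 0]], [[np.float64(-35.3), np.float64(33.8), 0], [0, 0, 0]], [[np.float64(-48.4), np.float64(32.4), 0], [0, 0, 0]]]
```

>>> jog_arm --moves '[[[0, 0, 0], [0, 0, 0]], [[0, 0, 0], [0, 0, 0]]]' --grip 0.2

```text
time_s: 3.13
tool_pos: [515.0, -137.0, 88.4]
tool_rot: [0.707, 0.707, 0.001, 0.002]
wrist_force: [0.6, -0.3, -0.7]
gripper_width: 23.3
grasp_force: 0.0
```

>>> jog_arm --moves '[[[0, 0, -35], [0, 0, 0]], [[0, 0, -50], [0, 0, 0]], [[0, 0, -50], [0, 0, 0]]]'

```text
time_s: 3.38
tool_pos: [515.7, -137.3, 140.6]
tool_rot: [0.707, 0.707, 0.002, 0.003]
wrist_force: [1.7, 0.6, 0.3]
gripper_width: 34.2
grasp_force: 0.0
```

Run:
```python
from cr import *
o=r.get_obs(); print(o['tool_pos'],o['tool_rot'],o['gripper_width'],o['time_s'])
im,d,ci=cap('wrist'); save('pics/w2.png',im,1.2); W=cloud(d,ci); np.savez('w2.npz',im=im,W=W); print(ci['t'],ci['R'])
P=W.reshape(-1,3); m=(P[:,2]>98)&(P[:,2]<107)&(np.hypot(P[:,0]-534,P[:,1]+168)<65); print(m.sum(),P[m].min(0),P[m].max(0))
```

```text
[ 515.73262168 -137.28819387  140.59847477] [0.7070386  0.7071652  0.0015916  0.00335703] 34.15399190494754 3.3833
[-517.44017393 -146.26815582  263.67672718] [[ 9.99973098e-01 -2.00949932e-04  7.33236321e-03]
 [-2.15941875e-03 -9.63390153e-01  2.68094666e-01]
 [ 7.01005291e-03 -2.68103287e-01 -9.63364670e-01]]
568 [ 508.65657428 -143.28299383   98.01996809] [ 525.88958461 -126.16512261  104.327253  ]
```

View pics/w2.png

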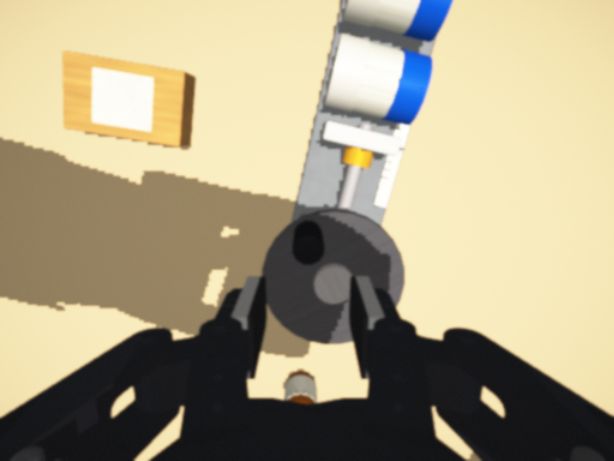

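Run:
```python
from cr import *
for n,t in [('w1',(510.7,-140.4,133.9)),('w2',(515.7,-137.3,140.6))]:
    D=np.load(n+'.npz'); W=D['W']-np.array(t)
    for u0,u1 in [(205,222),(290,310)]:
        for v in (232,240,250,260): print(n,v,np.nanmin(np.abs(W[v,u0:u1,2])).round(1),[W[v,u].round(0).tolist() for u in range(u0,u1,4)])
    Q=W[190:384].reshape(-1,3); m=(Q[:,2]>-25)&(np.abs(Q[:,0])<60)&(np.abs(Q[:,1])<60); q=Q[m]; print('lowest tips', np.percentile(q[:,2],[0,1,5,10,50]).round(1), m.sum())
D=np.load('w2.npz'); W=D['W']; P=W.reshape(-1,3); m=(np.hypot(P[:,0]-534,P[:,1]+168)<65)&(P[:,2]>60)&(P[:,2]<135); print(np.histogram(P[m][:,2],bins=np.arange(60,136,5)))
```

```text
w1 232 17.0 [[-51.0, -54.0, -134.0], [-21.0, 11.0, 23.0], [-19.0, 11.0, 22.0], [-17.0, 11.0, 22.0], [-16.0, 9.0, 17.0]]
w1 240 16.9 [[-21.0, 11.0, 31.0], [-20.0, 11.0, 32.0], [-18.0, 10.0, 30.0], [-16.0, 11.0, 31.0], [-16.0, 4.0, 17.0]]
w1 250 19.3 [[-20.0, 11.0, 40.0], [-18.0, 11.0, 42.0], [-16.0, 11.0, 42.0], [-16.0, 7.0, 32.0], [-16.0, 0.0, 19.0]]
w1 260 20.2 [[-18.0, 11.0, 49.0], [-17.0, 11.0, 49.0], [-16.0, 9.0, 45.0], [-16.0, 3.0, 34.0], [-16.0, -4.0, 20.0]]
w1 232 16.1 [[26.0, -25.0, -63.0], [18.0, 10.0, 21.0], [20.0, 10.0, 21.0], [22.0, 10.0, 21.0], [24.0, 11.0, 22.0]]
w1 240 16.2 [[26.0, -30.0, -62.0], [18.0, 8.0, 25.0], [19.0, 10.0, 30.0], [21.0, 11.0, 31.0], [23.0, 10.0, 30.0]]
w1 250 18.6 [[26.0, -39.0, -62.0], [18.0, 3.0, 26.0], [18.0, 9.0, 38.0], [19.0, 11.0, 41.0], [21.0, 10.0, 40.0]]
w1 260 15.3 [[27.0, -50.0, -67.0], [18.0, -1.0, 27.0], [18.0, 5.0, 39.0], [18.0, 11.0, 50.0], [19.0, 11.0, 51.0]]
lowest tips [13.8 25.3 45.2 61.1 88.2] 43809
w2 232 15.3 [[-50.0, -57.0, -141.0], [-21.0, 11.0, 22.0], [-19.0, 11.0, 22.0], [-18.0, 10.0, 21.0], [-16.0, 8.0, 15.0]]
w2 240 17.
[... 344 characters left out ...]
32 16.2 [[28.0, -28.0, -70.0], [18.0, 11.0, 22.0], [20.0, 11.0, 22.0], [22.0, 11.0, 23.0], [24.0, 10.0, 21.0]]
w2 240 16.2 [[28.0, -34.0, -69.0], [18.0, 8.0, 25.0], [19.0, 11.0, 31.0], [20.0, 11.0, 31.0], [22.0, 11.0, 32.0]]
w2 250 18.7 [[29.0, -45.0, -74.0], [18.0, 4.0, 27.0], [18.0, 10.0, 39.0], [19.0, 11.0, 40.0], [20.0, 11.0, 41.0]]
w2 260 16.7 [[29.0, -54.0, -75.0], [18.0, -1.0, 27.0], [18.0, 6.0, 40.0], [18.0, 11.0, 50.0], [19.0, 11.0, 49.0]]
lowest tips [14.4 25.2 45.2 61.  88.2] 43862
(array([ 800, 6599,  824,   35,   44,   40,   50,   54,  543,    0,    0,
          0,    0,    0,    0]), array([ 60,  65,  70,  75,  80,  85,  90,  95, 100, 105, 110, 115, 120,
       125, 130, 135]))
```

The depth map shows the fingertips are really about 14 mm behind the reported TCP, so the first pinch closed on top of the knob. I'm going down again with that offset.

>>> jog_arm --moves '[[[2, 3.8, 0], [0, 0, 0]], [[2, 3.8, 25], [0, 0, 0]], [[2, 3.8, 50], [0, 0, 0]], [[2, 3.8, 69], [0, 0, 0]], [[2, 3.8, 69], [0, 0, 0]]]'

```text
time_s: 3.85
tool_pos: [515.0, -133.6, 63.0]
tool_rot: [0.707, 0.707, -0.001, -0.003]
wrist_force: [-1.4, 0.2, -1.2]
gripper_width: 34.0
grasp_force: 0.0
```

>>> jog_arm --moves '[[[0, 0, 0], [0, 0, 0]], [[0, 0, 0], [0, 0, 0]], [[0, 0, 0], [0, 0, 0]], [[0, 0, 0], [0, 0, 0]]]' --grip 1 --squeeze 30

```text
time_s: 4.18
tool_pos: [517.3, -134.5, 67.3]
tool_rot: [0.707, 0.707, 0.0, -0.0]
wrist_force: [0.6, 1.6, -11.3]
gripper_width: 16.8
grasp_force: 29.8
```

Run:
```python
import numpy as np
a0=117.3
for c in range(5):
    b=np.radians(a0); print(a0,[[[round(float(38*(np.sin(a)-np.sin(b))),1),round(float(38*(np.cos(a)-np.cos(b))),1),0],[0,0,0]] for a in np.radians(a0-20*np.arange(1,6))]); a0-=100
```

```text
117.3 [[[3.9, 12.6, 0], [0, 0, 0]], [[3.3, 25.8, 0], [0, 0, 0]], [[-1.8, 38.0, 0], [0, 0, 0]], [[-10.7, 47.7, 0], [0, 0, 0]], [[-22.5, 53.7, 0], [0, 0, 0]]]
17.299999999999997 [[[-13.1, 1.7, 0], [0, 0, 0]], [[-26.0, -1.2, 0], [0, 0, 0]], [[-37.1, -8.4, 0], [0, 0, 0]], [[-45.1, -18.9, 0], [0, 0, 0]], [[-49.0, -31.5, 0], [0, 0, 0]]]
-82.7 [[[0.6, -13.2, 0], [0, 0, 0]], [[5.7, -25.4, 0], [0, 0, 0]], [[14.7, -35.1, 0], [0, 0, 0]], [[26.4, -41.1, 0], [0, 0, 0]], [[39.5, -42.8, 0], [0, 0, 0]]]
-182.7 [[[12.9, 2.9, 0], [0, 0, 0]], [[24.0, 10.0, 0], [0, 0, 0]], [[32.0, 20.5, 0], [0, 0, 0]], [[35.9, 33.1, 0], [0, 0, 0]], [[35.3, 46.3, 0], [0, 0, 0]]]
-282.7 [[[-5.1, 12.2, 0], [0, 0, 0]], [[-14.0, 21.9, 0], [0, 0, 0]], [[-25.8, 27.9, 0], [0, 0, 0]], [[-38.9, 29.6, 0], [0, 0, 0]], [[-51.7, 26.7, 0], [0, 0, 0]]]
```

>>> jog_arm --moves '[[[3.9, 12.6, 0], [0, 0, 0]], [[3.3, 25.8, 0], [0, 0, 0]], [[-1.8, 38.0, 0], [0, 0, 0]], [[-10.7, 47.7, 0], [0, 0, 0]], [[-22.5, 53.7, 0], [0, 0, 0]]]'

```text
time_s: 4.6
tool_pos: [569.9, -157.3, 67.1]
tool_rot: [0.707, 0.707, -0.001, -0.002]
wrist_force: [-15.3, -0.5, -2.6]
gripper_width: 16.9
grasp_force: 31.0
```

>>> jog_arm --moves '[[[-13.1, 1.7, 0], [0, 0, 0]], [[-26.0, -1.2, 0], [0, 0, 0]], [[-37.1, -8.4, 0], [0, 0, 0]], [[-45.1, -18.9, 0], [0, 0, 0]], [[-49.0, -31.5, 0], [0, 0, 0]]]'

```text
time_s: 5.02
tool_pos: [539.2, -206.5, 67.2]
tool_rot: [0.707, 0.707, 0.0, 0.0]
wrist_force: [2.3, 6.7, -10.6]
gripper_width: 16.9
grasp_force: 30.3
```

>>> jog_arm --moves '[[[0.6, -13.2, 0], [0, 0, 0]], [[5.7, -25.4, 0], [0, 0, 0]], [[14.7, -35.1, 0], [0, 0, 0]], [[26.4, -41.1, 0], [0, 0, 0]], [[39.5, -42.8, 0], [0, 0, 0]]]'

```text
time_s: 5.43
tool_pos: [495.3, -166.9, 67.3]
tool_rot: [0.707, 0.707, -0.001, -0.0]
wrist_force: [2.9, -2.9, -9.7]
gripper_width: 17.0
grasp_force: 30.4
```

>>> jog_arm --moves '[[[12.9, 2.9, 0], [0, 0, 0]], [[24.0, 10.0, 0], [0, 0, 0]], [[32.0, 20.5, 0], [0, 0, 0]], [[35.9, 33.1, 0], [0, 0, 0]], [[35.3, 46.3, 0], [0, 0, 0]]]'

```text
time_s: 5.85
tool_pos: [544.2, -131.6, 67.2]
tool_rot: [0.706, 0.708, -0.001, 0.001]
wrist_force: [-10.7, -24.9, -8.9]
gripper_width: 16.8
grasp_force: 30.8
```

```bash
cat > look.py <<'E'
from cr import *
import sys
def look(n,o=np.array([574.6,5.2]),th=np.radians(-13)):
    im,d,ci=cap('wrist'); W=cloud(d,ci); np.savez(n+'.npz',im=im,W=W); P=W.reshape(-1,3); P=P[~np.isnan(P[:,0])]
    L=loc(P,o,th)
    m=(abs(L[:,0])<33)&(L[:,1]<-40)&(L[:,1]>-125)&(L[:,2]>48.5)&(L[:,2]<51.5); f=L[m]
    h,e=np.histogram(f[:,1],bins=np.arange(-100,-38,2)); print('fence hist',[(int(a),int(b)) for a,b in zip(e,h) if b])
    for c in (63,19,-25):
        m=(abs(L[:,0])<45)&(abs(L[:,1]-c)<22)&(L[:,2]>53.5)&(L[:,2]<60); l=L[m]
        if len(l)>20: print('pot',c,len(l),'y top',l[:,1].mean().round(1),'x',np.percentile(l[:,0],[1,99]).round(1),'slope',np.polyfit(l[:,0],l[:,1],1)[0].round(3))
    return im,L
E
python3 -c "
from look import *
print(r.get_obs()['tool_pos']); im,L=look('w3')"
```

```text
[ 544.19363368 -131.63528552   67.18164165]
fence hist [(-66, 103), (-64, 358), (-62, 367), (-60, 363), (-58, 364), (-56, 381), (-54, 194), (-50, 4), (-48, 178), (-46, 430), (-44, 271), (-42, 78)]
pot -25 4019 y top -31.8 x [-30.5  26.3] slope 0.058
```

>>> jog_arm --moves '[[[-5.1, 12.2, 0], [0, 0, 0]], [[-14.0, 21.9, 0], [0, 0, 0]], [[-25.8, 27.9, 0], [0, 0, 0]], [[-31.0, 29.1, 0], [0, 0, 0]], [[-31.0, 29.1, 0], [0, 0, 0]]]'

```text
time_s: 6.32
tool_pos: [571.2, -162.9, 67.0]
tool_rot: [0.707, 0.707, -0.002, -0.002]
wrist_force: [-14.0, -4.7, 2.5]
gripper_width: 16.6
grasp_force: 32.1
```

```bash
python3 -c "
from look import *
print(r.get_obs()['tool_pos']); im,L=look('w4'); c=im[60:260,150:350]; save('pics/w4.png',c,2.9)"
```

```text
[ 571.22828557 -162.94124494   67.02207434]
fence hist [(-62, 80), (-60, 433), (-58, 367), (-56, 303), (-54, 222), (-52, 137), (-50, 47)]
```

View pics/w4.png

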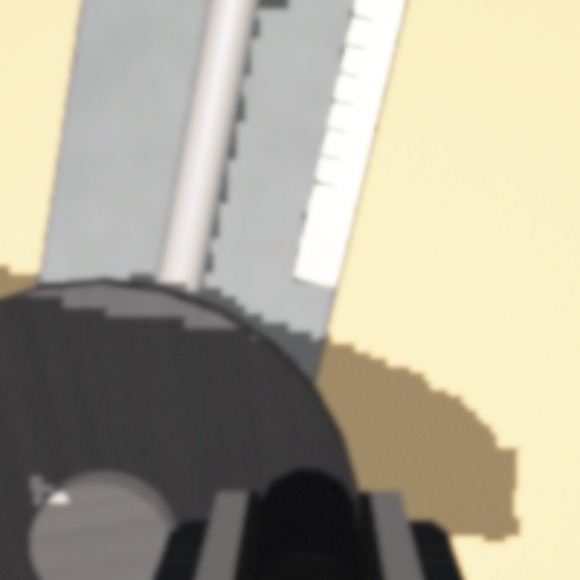

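The fence back edge is at about -60.7, so the fence centre is near -54.6, on target. I'll release, rise and look at the row from above.

>>> jog_arm --moves '[[[0, 0, 0], [0, 0, 0]], [[0, 0, 0], [0, 0, 0]], [[0, 0, -41], [0, 0, 0]], [[0, 0, -82], [0, 0, 0]], [[0, 0, -120], [0, 0, 0]]]' --grip 0

```text
time_s: 6.78
tool_pos: [573.4, -161.9, 189.9]
tool_rot: [0.707, 0.707, 0.001, 0.001]
wrist_force: [-0.2, 0.2, 0.2]
gripper_width: 43.0
grasp_force: 0.0
```

>>> jog_arm --moves '[[[40, 0, -10], [0, 0, 0]], [[80, 0, -10], [0, 0, 0]], [[110, 0, -10], [0, 0, 0]], [[110, 0, -10], [0, 0, 0]], [[110, 0, -10], [0, 0, 0]]]' --grip -1

```text
time_s: 7.2
tool_pos: [573.3, -50.6, 198.2]
tool_rot: [0.706, 0.708, 0.001, 0.001]
wrist_force: [-0.4, -0.3, -0.1]
gripper_width: 85.2
grasp_force: 0.0
```

Run:
```python
from look import *
print(r.get_obs()['tool_pos']); im,L=look('w5')
for c in (63,19,-25):
    Q=L[(abs(L[:,0])<24)&(abs(L[:,1]-c)<19)&(L[:,2]>42)&(L[:,2]<60)]
    s=least_squares(lambda p:np.hypot(Q[:,1]-p[0]-p[1]*Q[:,0],Q[:,2]-p[2])-22,[c,0,34],loss='soft_l1'); print('pot',s.x.round(2))
m=(abs(L[:,0])<50)&(L[:,1]>80)&(L[:,1]<115)&(L[:,2]>42.5)&(L[:,2]<47); print('stop',np.percentile(L[m],[0.5,99.5],axis=0).round(1))
h=im[:,:,0].astype(int)
# pot p3 from scene/side
for n in ['scene','side']:
    W=np.load(n+'0.npz')['W']; u,v={'scene':(350,247),'side':(224,155)}[n]
    print(n,np.round(W[v-8:v+9:4,u-8:u+9:4].reshape(-1,3)).tolist())
```

```text
[573.26231663 -50.5892078  198.17616325]
fence hist [(-62, 3), (-60, 90), (-58, 91), (-56, 89), (-54, 95), (-52, 103), (-50, 78), (-44, 17), (-42, 77)]
pot 63 1277 y top 61.4 x [-29.9  27.2] slope -0.001
pot 19 1176 y top 17.7 x [-31.1  25.9] slope -0.005
pot -25 1040 y top -26.1 x [-30.5  26.4] slope -0.002
pot [61.7  -0.   33.09]
pot [17.7  -0.   33.13]
pot [-26.32  -0.    33.2 ]
stop [[-34.1  80.2  42.6]
 [ 34.5  95.8  46.4]]
scene [[595.0, 295.0, 38.0], [603.0, 306.0, 49.0], [600.0, 317.0, 51.0], [593.0, 327.0, 49.0], [532.0, 336.0, 0.0], [607.0, 298.0, 34.0], [615.0, 310.0, 46.0], [617.0, 320.0, 52.0], [612.0, 331.0, 51.0], [551.0, 339.0, 1.0], [769.0, 315.0, 170.0], [768.0, 324.0, 173.0], [633.0, 324.0, 52.0], [627.0, 334.0, 50.0], [567.0, 342.0, 0.0], [782.0, 318.0, 170.0], [779.0, 326.0, 171.0], [775.0, 334.0, 171.0], [638.0, 337.0, 46.0], [631.0, 347.0, 44.0], [794.0, 321.0, 170.0], [792.0, 329.0, 171.0], [786.0, 337.0, 170.0], [633.0, 339.0, 27.0], [631.0, 349.0, 29.0]]
side [[642.0, 419.0, -5.0], [nan, nan, nan], [626.0, 338.0, 48.0], [635.0, 325.0, 52.0], [692.0, 383.0, -5.0], [623.0, 391.0, 1.0], [599.0, 324.0, 50.0], [611.0, 315.0, 50.0], [624.0, 309.0, 48.0], [646.0, 315.0, 35.0], [580.0, 322.0, 41.0], [587.0, 306.0, 48.0], [604.0, 306.0, 41.0], [622.0, 307.0, 32.0], [641.0, 309.0, 22.0], [580.0, 325.0, 22.0], [585.0, 304.0, 32.0], [596.0, 295.0, 33.0], [622.0, 308.0, 13.0], [647.0, 319.0, -5.0], [579.0, 325.0, 3.0], [585.0, 307.0, 12.0], [602.0, 306.0, 5.0], [615.0, 299.0, 3.0], [630.0, 295.0, -1.0]]
```

The row is closed: pot axes at 61.7, 17.7 and -26.3 measured, spaced 44 mm, a -1.3 mm calibration bias. Fence joint is about 0.046. Now to the pot near (615,318).

>>> jog_arm --moves '[[[41, 5, 0], [0, 0, 0]], [[82, 10, 0], [0, 0, 0]], [[123, 15, 0], [0, 0, 0]], [[164, 20, 0], [0, 0, 0]], [[205, 25, 0], [0, 0, 0]]]'

```text
time_s: 7.67
tool_pos: [598.0, 153.6, 197.4]
tool_rot: [0.708, 0.707, 0.0, 0.0]
wrist_force: [1.2, -0.9, 0.9]
gripper_width: 85.5
grasp_force: 0.0
```

>>> jog_arm --moves '[[[41, 5, 0], [0, 0, 0]], [[82, 10, 0], [0, 0, 0]], [[123, 15, 0], [0, 0, 0]], [[160, 20, 0], [0, 0, 0]], [[160, 20, 0], [0, 0, 0]]]'

```text
time_s: 8.08
tool_pos: [617.6, 317.9, 196.7]
tool_rot: [0.706, 0.708, 0.001, -0.0]
wrist_force: [-0.2, -0.7, 0.8]
gripper_width: 85.2
grasp_force: 0.0
```

```bash
cat > pot.py <<'E'
from cr import *
from scipy.spatial.transform import Rotation
def fitpot(Q,h=30,R=22):
    def f(p):
        l=loc(Q,p[:2],p[2]); rad=np.hypot(l[:,1],l[:,2]-h)-R; ax=abs(l[:,0])-29
        return np.where((rad<0)&(ax<0),np.maximum(rad,ax),np.hypot(np.maximum(rad,0),np.maximum(ax,0)))
    return min((least_squares(f,[*np.median(Q[:,:2],0),t],loss='soft_l1') for t in np.arange(-1.5,1.5,.4)),key=lambda s:s.cost)
def lookpot(n,g,rr=50):
    ob=r.get_obs(); im,d,ci=cap('wrist'); W=cloud(d,ci); np.savez(n+'.npz',im=im,W=W)
    tp=ob['tool_pos']; T=Rotation.from_quat(ob['tool_rot'])
    P=W.reshape(-1,3); P=P[~np.isnan(P[:,0])]
    Q=P[(np.hypot(P[:,0]-g[0],P[:,1]-g[1])<rr)&(P[:,2]>30)&(P[:,2]<65)]
    s=fitpot(Q); print('tool',tp.round(1),'yaw of tool y',np.degrees(np.arctan2(*T.apply([0,1,0])[1::-1])).round(1),'w',ob['gripper_width'])
    rms=np.sqrt(np.mean(s.fun**2)); print('pot',s.x[:2].round(1),'axis deg',np.degrees(s.x[2]).round(2),'rms',rms.round(2),len(Q),'top',Q[:,2].max().round(1))
    print('tool-frame delta to centre',T.inv().apply(np.array([*s.x[:2],30])-tp).round(1))
    F=T.inv().apply(P-tp); m=(F[:,2]>-40)&(abs(F[:,0])<40)&(abs(F[:,1])<70)&(F[:,2]<20); print('tips z (tool)',np.percentile(F[m][:,2],[99.9,99,95]).round(1),'ys',np.percentile(F[m][:,1],[1,30,70,99]).round(1))
    return im,W,s
E
python3 - <<'E'
from pot import *
lookpot('w6',(612,320))
S=np.concatenate([np.load(f'{n}0.npz')['W'].reshape(-1,3) for n in ['scene','side']])
for g in [(575,-395),(430,-410)]:
    Q=S[(np.hypot(S[:,0]-g[0],S[:,1]-g[1])<48)&(S[:,2]>28)&(S[:,2]<75)]; s=fitpot(Q); print(s.x[:2].round(1),np.degrees(s.x[2]).round(1),Q.max(0).round(),Q.min(0).round(),len(Q))
E
```

```text
tool [617.6 317.9 196.7] yaw of tool y 0.2 w 85.1536169387128
pot [611.5 322.1] axis deg 19.34 rms 1.03 2405 top 53.3
tool-frame delta to centre [  3.9  -6.3 166.7]
tips z (tool) [-26.7 -27.3 -28.5] ys [-53.8 -41.9  43.6  55.6]
[ 577.2 -394.6] 5.9 [ 610. -370.   56.] [ 545. -420.   28.] 543
[ 436.2 -388.6] -27.3 [ 470. -362.   55.] [ 400. -423.   28.] 542
```

>>> jog_arm --moves '[[[9.5, -5.6, 35], [0, 0, -7]], [[9.5, -5.6, 70], [0, 0, -14]], [[9.5, -5.6, 110], [0, 0, -19.3]], [[9.5, -5.6, 120], [0, 0, -19.3]], [[9.5, -5.6, 120], [0, 0, -19.3]]]'

```text
time_s: 8.55
tool_pos: [610.6, 320.1, 74.3]
tool_rot: [0.58, 0.814, -0.002, -0.001]
wrist_force: [0.2, 0.7, 1.4]
gripper_width: 85.1
grasp_force: 0.0
```

```bash
python3 -c "
from pot import *
lookpot('w7',(611,322))"
```

```text
tool [610.6 320.1  74.3] yaw of tool y 19.0 w 85.06162460479364
pot [611.4 322.2] axis deg 19.43 rms 0.95 6008 top 53.5
tool-frame delta to centre [ 1.8  1.7 44.3]
tips z (tool) [-26.8 -27.4 -28.5] ys [-54.1 -42.1  43.4  55.3]
```

>>> jog_arm --moves '[[[0, 0, 30], [0, 0, 0]], [[0, 0, 60], [0, 0, 0]], [[0, 0, 80], [0, 0, 0]], [[0, 0, 80], [0, 0, 0]], [[0, 0, 80], [0, 0, 0]]]'

```text
time_s: 9.02
tool_pos: [612.8, 322.2, -0.7]
tool_rot: [0.579, 0.815, 0.001, 0.001]
wrist_force: [0.5, 0.6, 0.9]
gripper_width: 85.2
grasp_force: 0.0
```

>>> jog_arm --moves '[[[0, 0, 0], [0, 0, 0]], [[0, 0, 0], [0, 0, 0]], [[0, 0, 0], [0, 0, 0]], [[0, 0, 0], [0, 0, 0]], [[0, 0, 0], [0, 0, 0]]]' --grip 1 --squeeze 25

```text
time_s: 9.43
tool_pos: [613.0, 322.7, -0.3]
tool_rot: [0.579, 0.816, 0.002, 0.001]
wrist_force: [-0.8, -1.8, 8.3]
gripper_width: 57.4
grasp_force: 27.1
```

>>> jog_arm --moves '[[[0, 0, -35], [0, 0, 0]], [[0, 0, -70], [0, 0, 0]], [[-36, -17, -93], [0, 0, 7]], [[-72, -34, -93], [0, 0, 14]], [[-108, -51, -93], [0, 0, 21]]]'

```text
time_s: 9.85
tool_pos: [599.8, 202.9, 93.0]
tool_rot: [0.719, 0.695, 0.002, 0.001]
wrist_force: [0.8, -1.0, -1.1]
gripper_width: 57.9
grasp_force: 28.2
```

>>> jog_arm --moves '[[[-38, -3, 0], [0, 0, 6]], [[-76, -6, 0], [0, 0, 11.3]], [[-114, -9, 0], [0, 0, 11.3]], [[-148, -11.5, 0], [0, 0, 11.3]], [[-159.6, -12.2, 0], [0, 0, 11.3]]]'

```text
time_s: 10.27
tool_pos: [581.9, 40.4, 91.1]
tool_rot: [0.784, 0.621, 0.0, 0.001]
wrist_force: [0.7, 0.4, -1.1]
gripper_width: 57.3
grasp_force: 28.2
```

>>> jog_arm --moves '[[[0, 0, 0], [0, 0, 0]], [[0, 0, 0], [0, 0, 0]], [[0, 0, 0], [0, 0, 0]]]'

```text
time_s: 10.52
tool_pos: [582.4, 45.3, 90.5]
tool_rot: [0.782, 0.623, 0.0, 0.0]
wrist_force: [-0.1, -0.0, -0.4]
gripper_width: 57.9
grasp_force: 28.2
```

```bash
cat > place.py <<'E'
from pot import *
# report held pot and row under it in the cradle frame (measured frame, bias included)
def look2(n,o=np.array([574.6,5.2]),th=np.radians(-13)):
    ob=r.get_obs(); im,d,ci=cap('wrist'); W=cloud(d,ci); np.savez(n+'.npz',im=im,W=W); P=W.reshape(-1,3); P=P[~np.isnan(P[:,0])]; L=loc(P,o,th)
    tp=ob['tool_pos']; print('tool local',loc(tp[None],o,th).round(1),'yaw',np.degrees(np.arctan2(*Rotation.from_quat(ob['tool_rot']).apply([0,1,0])[1::-1])).round(1),'t',ob['time_s'],'w',ob['gripper_width'])
    return im,L,tp
def cyl(L,c,z,half=19,zlo=8):
    Q=L[(abs(L[:,0])<24)&(abs(L[:,1]-c)<half)&(L[:,2]>z+zlo)&(L[:,2]<z+26)]
    if len(Q)<60: print(c,z,'few',len(Q)); return
    s=least_squares(lambda p:np.hypot(Q[:,1]-p[0]-p[1]*Q[:,0],Q[:,2]-p[2])-22,[c,0,z],loss='soft_l1')
    X=L[(abs(L[:,0])<48)&(abs(L[:,1]-s.x[0])<10)&(L[:,2]>z+18)&(L[:,2]<z+26)][:,0]
    print('cyl',c,z,'-> y,slope,z',s.x.round(2),'x',np.percentile(X,[2,98]).round(1),len(Q))
E
python3 - <<'E'
from place import *
im,L,tp=look2('w8')
l=loc(tp[None],np.array([574.6,5.2]),np.radians(-13))[0]
cyl(L,l[1],l[2]+30.3)
for c in (61.7,17.7,-26.3): cyl(L,c,33)
E
```

```text
tool local [[-1.4 40.9 90.5]] yaw -13.0 t 10.5167 w 57.89267657511451
cyl 40.87341991294945 120.78056346713589 -> y,slope,z [ 41.64   0.   119.8 ] x [-30.5  29.7] 9952
cyl 61.7 33 -> y,slope,z [61.64  0.   33.23] x [-29.3  26.4] 4192
17.7 33 few 0
cyl -26.3 33 -> y,slope,z [-2.544e+01 -2.000e-02  3.371e+01] x [-27.6  23.5] 455
```

>>> jog_arm --moves '[[[-1.5, -1, 25], [0, 0, 0]], [[-1.5, -1, 40], [0, 0, 0]], [[-1.5, -1, 48], [0, 0, 0]], [[-1.5, -1, 48], [0, 0, 0]], [[-1.5, -1, 48], [0, 0, 0]]]'

```text
time_s: 10.98
tool_pos: [581.0, 44.0, 42.1]
tool_rot: [0.782, 0.623, 0.0, -0.0]
wrist_force: [0.8, -0.3, -0.9]
gripper_width: 57.5
grasp_force: 29.4
```

>>> jog_arm --moves '[[[0, 0, 0], [0, 0, 0]], [[0, 0, 0.5], [0, 0, 0]]]'

```text
time_s: 11.15
tool_pos: [581.1, 43.5, 41.9]
tool_rot: [0.782, 0.623, 0.0, 0.0]
wrist_force: [0.3, 0.2, -0.6]
gripper_width: 57.9
grasp_force: 29.4
```

Run:
```python
from place import *
im,L,tp=look2('w9')
l=loc(tp[None],np.array([574.6,5.2]),np.radians(-13))[0]
cyl(L,l[1],l[2]+30.3)
for c in (61.7,17.7,-26.3): cyl(L,c,33)
```

```text
tool local [[-2.3 38.8 41.9]] yaw -13.0 t 11.15 w 57.89655012114549
cyl 38.82250110348569 72.19411214634722 -> y,slope,z [39.36  0.   72.32] x [-31.   27.7] 10173
cyl 61.7 33 -> y,slope,z [61.76  0.   33.26] x [-29.1  26.4] 5425
17.7 33 few 0Traceback (most recent call last):
  File "<stdin>", line 5, in <module>
  File "place.py", line 12, in cyl
    print('cyl',c,z,'-> y,slope,z',s.x.round(2),'x',np.percentile(X,[2,98]).round(1),len(Q))
                                                    ~~~~~~~~~~~~~^^^^^^^^^^
    return _quantile_unchecked(
        a, q, axis, out, overwrite_input, method, keepdims, weights)
    return _ureduce(a,
                    func=_quantile_ureduce_func,
    ...<5 lines>...
                    overwrite_input=overwrite_input,
                    method=method)
    r = func(a, **kwargs)
    result = _quantile(arr,
                       quantiles=q,
    ...<2 lines>...
                       out=out,
                       weights=wgt)
    slices_having_nans = np.isnan(arr[-1, ...])
                                  ~~~^^^^^^^^^
IndexError: index -1 is out of bounds for axis 0 with size 0
```

>>> jog_arm --moves '[[[0.5, 0, 1], [0, 0, 0]], [[0.5, 0, 1], [0, 0, 0]], [[0.5, 0, 1], [0, 0, 0]]]'

```text
time_s: 11.45
tool_pos: [581.1, 43.7, 40.9]
tool_rot: [0.783, 0.623, 0.0, 0.0]
wrist_force: [-0.2, 1.7, 3.9]
gripper_width: 57.5
grasp_force: 29.8
```

>>> jog_arm --moves '[[[0, 0, 0], [0, 0, 0]], [[0, 0, 0], [0, 0, 0]], [[0, 0, 0], [0, 0, 0]], [[0, 0, -25], [0, 0, 0]], [[0, 0, -60], [0, 0, 0]]]' --grip -1

```text
time_s: 11.87
tool_pos: [579.0, 43.4, 98.6]
tool_rot: [0.783, 0.622, -0.002, -0.002]
wrist_force: [0.7, -0.2, 0.6]
gripper_width: 85.7
grasp_force: 0.0
```

>>> jog_arm --moves '[[[-20, 4.5, -40], [0, 0, 0]], [[-60, 13, -50], [0, 0, 0]], [[-100, 22, -50], [0, 0, 0]], [[-140, 31, -50], [0, 0, 0]], [[-180, 40, -50], [0, 0, 0]]]'

```text
time_s: 12.28
tool_pos: [579.2, -142.2, 151.1]
tool_rot: [0.782, 0.623, 0.0, 0.0]
wrist_force: [0.8, 0.5, -1.0]
gripper_width: 85.3
grasp_force: 0.0
```

>>> jog_arm --moves '[[[-40, 9, 0], [0, 0, 0]], [[-80, 18, 0], [0, 0, 0]], [[-120, 27, 0], [0, 0, 0]], [[-160, 36, 0], [0, 0, 0]], [[-200, 45, 0], [0, 0, 0]]]'

```text
time_s: 12.7
tool_pos: [577.7, -347.5, 150.5]
tool_rot: [0.783, 0.622, -0.0, -0.0]
wrist_force: [0.3, 0.1, -1.4]
gripper_width: 85.3
grasp_force: 0.0
```

>>> jog_arm --moves '[[[-30, 6, 0], [0, 0, -7]], [[-47.6, 9.9, 0], [0, 0, -14]], [[-47.6, 9.9, 0], [0, 0, -18.9]], [[-47.6, 9.9, 0], [0, 0, -18.9]]]'

```text
time_s: 13.03
tool_pos: [576.6, -395.1, 150.0]
tool_rot: [0.669, 0.743, -0.0, -0.0]
wrist_force: [0.9, 0.7, 0.4]
gripper_width: 85.5
grasp_force: 0.0
```

```bash
python3 -c "
from pot import *
lookpot('w10',(577,-395),45)"
```

```text
tool [ 576.6 -395.1  150. ] yaw of tool y 6.0 w 85.48069644545816
pot [ 578.1 -394.2] axis deg 5.0 rms 0.98 3225 top 53.4
tool-frame delta to centre [  0.7   1.7 120. ]
tips z (tool) [-26.9 -27.4 -28.6] ys [-53.8 -42.   43.5  55.4]
```

>>> jog_arm --moves '[[[0.7, 1.3, 40], [0, 0, 0.9]], [[0.7, 1.3, 80], [0, 0, 0.9]], [[0.7, 1.3, 120], [0, 0, 0.9]], [[0.7, 1.3, 152], [0, 0, 0.9]], [[0.7, 1.3, 152], [0, 0, 0.9]]]'

```text
time_s: 13.5
tool_pos: [575.2, -389.6, -8.4]
tool_rot: [0.676, 0.736, -0.0, -0.005]
wrist_force: [-1.1, 0.3, -0.3]
gripper_width: 85.5
grasp_force: 0.0
```

>>> jog_arm --moves '[[[0, 0, 0], [0, 0, 0]], [[0, 0, 0], [0, 0, 0]], [[0, 0, 0], [0, 0, 0]], [[0, 0, 0], [0, 0, 0]], [[0, 0, 0], [0, 0, 0]]]' --grip 1

```text
time_s: 13.92
tool_pos: [579.9, -393.9, 1.7]
tool_rot: [0.676, 0.737, 0.0, 0.002]
wrist_force: [0.4, 1.7, 7.9]
gripper_width: 57.6
grasp_force: 30.4
```

>>> jog_arm --moves '[[[0, 0, -40], [0, 0, 0]], [[0, 0, -80], [0, 0, 0]], [[20, 1.4, -115], [0, 0, 0]], [[58, 4, -126], [0, 0, 0]], [[98, 6.8, -126], [0, 0, 0]]]'

```text
time_s: 14.33
tool_pos: [578.2, -295.9, 130.1]
tool_rot: [0.676, 0.736, 0.001, 0.004]
wrist_force: [-0.1, 0.5, -0.6]
gripper_width: 57.6
grasp_force: 29.5
```

>>> jog_arm --moves '[[[40, 2.8, 0], [0, 0, 0]], [[80, 5.6, 0], [0, 0, 0]], [[120, 8.3, 0], [0, 0, 0]], [[160, 11, 0], [0, 0, 0]], [[200, 13.8, 0], [0, 0, 0]]]'

```text
time_s: 14.75
tool_pos: [573.0, -92.7, 126.1]
tool_rot: [0.676, 0.737, 0.001, 0.001]
wrist_force: [0.8, 0.8, -0.9]
gripper_width: 57.4
grasp_force: 29.5
```

>>> jog_arm --moves '[[[40, 2.8, 0], [0, 0, 7]], [[80, 5.5, 0], [0, 0, 14]], [[95.7, 6.6, 15], [0, 0, 18]], [[95.7, 6.6, 34], [0, 0, 18]], [[95.7, 6.6, 34], [0, 0, 18]]]'

```text
time_s: 15.17
tool_pos: [569.9, 2.8, 89.2]
tool_rot: [0.782, 0.623, -0.001, -0.001]
wrist_force: [-1.4, -1.0, -1.9]
gripper_width: 57.5
grasp_force: 29.5
```

>>> jog_arm --moves '[[[0, 0, 0], [0, 0, 0]], [[0, 0, 0], [0, 0, 0]], [[0, 0, 0], [0, 0, 0]]]'

```text
time_s: 15.42
tool_pos: [572.0, 0.7, 92.0]
tool_rot: [0.783, 0.622, 0.001, 0.001]
wrist_force: [1.1, 0.0, -1.7]
gripper_width: 57.6
grasp_force: 29.5
```

```bash
sed -i 's/    X=L/    X=L/; s/^    print(.cyl.*/    print("cyl",c,z,"-> y,slope,z",s.x.round(2),"x",np.percentile(X,[2,98]).round(1) if len(X) else None,len(Q))/' place.py
python3 - <<'E'
from place import *
im,L,tp=look2('w11')
l=loc(tp[None],np.array([574.6,5.2]),np.radians(-13))[0]
cyl(L,l[1],l[2]+28.3)
cyl(L,39.7,71.5)
for c in (61.7,17.7,-26.3): cyl(L,c,33)
E
```

```text
tool local [[-1.5 -5.  92. ]] yaw -13.0 t 15.4167 w 57.637220778247794
cyl -5.019808022899989 120.31145281368276 -> y,slope,z [ -4.89   0.   119.42] x [-29.6  28.1] 9918
cyl 39.7 71.5 -> y,slope,z [39.82  0.   71.18] x [-29.1  26.5] 6787
cyl 61.7 33 -> y,slope,z [6.165e+01 1.000e-02 3.336e+01] x [-29.2  26.4] 2631
cyl 17.7 33 -> y,slope,z [ 1.807e+01 -2.000e-02  3.343e+01] x [-30.4  24.9] 1291
cyl -26.3 33 -> y,slope,z [-29.81  -0.    42.85] x None 115
```

>>> jog_arm --moves '[[[0.2, -0.6, 25], [0, 0, 0]], [[0.2, -0.6, 40], [0, 0, 0]], [[0.2, -0.6, 47], [0, 0, 0]], [[0.2, -0.6, 47], [0, 0, 0]], [[0.2, -0.6, 48], [0, 0, 0]]]'

```text
time_s: 15.88
tool_pos: [571.2, 1.4, 43.4]
tool_rot: [0.783, 0.622, 0.0, 0.0]
wrist_force: [0.7, -0.1, -0.7]
gripper_width: 57.4
grasp_force: 30.4
```

>>> jog_arm --moves '[[[0.2, 0, 0.3], [0, 0, 0]], [[0.2, 0, 0.5], [0, 0, 0]], [[0.2, 0, 0.5], [0, 0, 0]]]'

```text
time_s: 16.13
tool_pos: [571.3, 1.5, 43.2]
tool_rot: [0.783, 0.622, 0.0, 0.001]
wrist_force: [-2.2, -2.3, 5.4]
gripper_width: 57.6
grasp_force: 31.1
```

Run:
```python
from place import *
im,L,tp=look2('w12')
l=loc(tp[None],np.array([574.6,5.2]),np.radians(-13))[0]
cyl(L,l[1],l[2]+28.3)
cyl(L,39.7,71.5)
```

```text
tool local [[-2.3 -4.3 43.2]] yaw -13.0 t 16.1333 w 57.56023061570079
cyl -4.333902716467018 71.51019193711149 -> y,slope,z [-4.23  0.   71.33] x [-30.3  27.2] 10026
cyl 39.7 71.5 -> y,slope,z [39.91 -0.   71.19] x [-29.2  26.5] 13307
```

>>> jog_arm --moves '[[[0, 0, 0], [0, 0, 0]], [[0, 0, 0], [0, 0, 0]], [[0, 0, 0], [0, 0, 0]], [[0, 0, -25], [0, 0, 0]], [[0, 0, -60], [0, 0, 0]]]' --grip -1

```text
time_s: 16.6
tool_pos: [568.9, 2.1, 100.3]
tool_rot: [0.783, 0.622, -0.002, -0.002]
wrist_force: [1.1, 0.7, 0.7]
gripper_width: 85.5
grasp_force: 0.0
```

>>> jog_arm --moves '[[[-20, -2, -38], [0, 0, 0]], [[-60, -6, -48], [0, 0, 0]], [[-100, -10, -48], [0, 0, 0]], [[-140, -14, -48], [0, 0, 0]], [[-180, -18, -48], [0, 0, 0]]]'

```text
time_s: 17.02
tool_pos: [512.0, -170.8, 150.6]
tool_rot: [0.782, 0.623, 0.0, 0.0]
wrist_force: [0.9, -0.3, 0.0]
gripper_width: 85.0
grasp_force: 0.0
```

>>> jog_arm --moves '[[[-40, -4, 0], [0, 0, 0]], [[-80, -8, 0], [0, 0, 0]], [[-120, -12, 0], [0, 0, 0]], [[-160, -16, 0], [0, 0, 0]], [[-200, -22, 0], [0, 0, 0]]]'

```text
time_s: 17.43
tool_pos: [445.4, -361.1, 150.2]
tool_rot: [0.783, 0.623, 0.0, 0.0]
wrist_force: [1.2, 0.5, -0.5]
gripper_width: 85.7
grasp_force: 0.0
```

>>> jog_arm --moves '[[[-20, -2, 0], [0, 0, 7]], [[-30.2, -3.2, 0], [0, 0, 14]], [[-30.2, -3.2, 0], [0, 0, 14.3]], [[-30.2, -3.2, 0], [0, 0, 14.3]]]'

```text
time_s: 17.77
tool_pos: [436.2, -387.9, 149.9]
tool_rot: [0.853, 0.521, 0.0, -0.0]
wrist_force: [0.2, 0.6, 0.2]
gripper_width: 85.1
grasp_force: 0.0
```

```bash
python3 -c "
from pot import *
im,W,s=lookpot('w13',(436,-389),45)
u,v=np.unravel_index(np.nanargmin(np.hypot(W[...,0]-s.x[0],W[...,1]-s.x[1])),W.shape[:2]); print(im[u-3:u+4:3,v-30:v+31:10].tolist())"
```

```text
tool [ 436.2 -387.9  149.9] yaw of tool y -27.2 w 85.12773121427416
pot [ 436.4 -388.6] axis deg -26.99 rms 1.01 3220 top 53.2
tool-frame delta to centre [ -0.5   0.5 119.9]
tips z (tool) [-26.5 -27.3 -28.6] ys [-53.9 -41.8  43.7  55.6]
[[[150, 145, 132], [151, 146, 134], [147, 144, 127], [147, 144, 128], [147, 143, 129], [12, 53, 129], [16, 54, 130]], [[145, 141, 128], [145, 140, 128], [152, 147, 132], [152, 148, 132], [151, 147, 132], [10, 49, 123], [12, 49, 124]], [[142, 136, 125], [143, 137, 125], [148, 145, 128], [147, 145, 129], [147, 142, 128], [11, 48, 121], [10, 47, 121]]]
```

>>> jog_arm --moves '[[[-0.3, 0.3, 40], [0, 0, 0]], [[-0.3, 0.3, 80], [0, 0, 0]], [[-0.3, 0.3, 120], [0, 0, 0]], [[-0.3, 0.3, 150], [0, 0, 0]], [[-0.3, 0.3, 150], [0, 0, 0]]]'

```text
time_s: 18.23
tool_pos: [434.5, -384.6, -5.2]
tool_rot: [0.853, 0.522, -0.001, -0.005]
wrist_force: [-0.7, 0.6, -0.5]
gripper_width: 85.4
grasp_force: 0.0
```

>>> jog_arm --moves '[[[0, 0, 0], [0, 0, 0]], [[0, 0, 0], [0, 0, 0]], [[0, 0, 0], [0, 0, 0]], [[0, 0, 0], [0, 0, 0]], [[0, 0, 0], [0, 0, 0]]]' --grip 1

```text
time_s: 18.65
tool_pos: [437.8, -389.1, 2.5]
tool_rot: [0.854, 0.52, 0.001, 0.002]
wrist_force: [1.4, 2.7, 9.8]
gripper_width: 57.5
grasp_force: 29.1
```

>>> jog_arm --moves '[[[0, 0, -40], [0, 0, 0]], [[0, 0, -80], [0, 0, 0]], [[20, -3, -112], [0, 0, 0]], [[58, -9, -122], [0, 0, 0]], [[98, -15, -122], [0, 0, 0]]]'

```text
time_s: 19.07
tool_pos: [469.6, -295.4, 126.7]
tool_rot: [0.855, 0.519, 0.001, 0.004]
wrist_force: [0.8, 0.2, -1.1]
gripper_width: 57.5
grasp_force: 28.2
```

>>> jog_arm --moves '[[[40, -6, 0], [0, 0, 0]], [[80, -12, 0], [0, 0, 0]], [[120, -18, 0], [0, 0, 0]], [[160, -24, 0], [0, 0, 0]], [[200, -30, 0], [0, 0, 0]]]'

```text
time_s: 19.48
tool_pos: [533.7, -101.1, 123.5]
tool_rot: [0.854, 0.52, 0.001, 0.001]
wrist_force: [1.1, 0.0, 0.0]
gripper_width: 58.1
grasp_force: 28.2
```

>>> jog_arm --moves '[[[40, -6, 0], [0, 0, -7]], [[80, -12, 0], [0, 0, -14]], [[115, -17, 0], [0, 0, -14.3]], [[132.2, -19.3, 0], [0, 0, -14.3]], [[132.2, -19.3, 0], [0, 0, -14.3]]]'

```text
time_s: 19.9
tool_pos: [577.7, 26.7, 123.3]
tool_rot: [0.781, 0.624, 0.001, 0.001]
wrist_force: [0.5, 0.1, -1.0]
gripper_width: 57.7
grasp_force: 28.2
```

>>> jog_arm --moves '[[[0, 0, 0], [0, 0, 0]], [[0, 0, 0], [0, 0, 0]], [[0, 0, 0], [0, 0, 0]]]'

```text
time_s: 20.15
tool_pos: [576.5, 22.3, 122.5]
tool_rot: [0.783, 0.622, 0.0, 0.0]
wrist_force: [-0.1, -0.5, -1.0]
gripper_width: 57.7
grasp_force: 28.2
```

Run:
```python
from place import *
im,L,tp=look2('w14')
l=loc(tp[None],np.array([574.6,5.2]),np.radians(-13))[0]
cyl(L,l[1],l[2]+27.5)
cyl(L,39.7,71.5,14); cyl(L,-4.3,71.5,14)
for c in (61.7,): cyl(L,c,33)
```

```text
tool local [[ -2.   17.1 122.5]] yaw -13.1 t 20.15 w 57.67783371012584
cyl 17.07802198540377 150.00913018911018 -> y,slope,z [ 16.76   0.   149.07] x [-30.   27.7] 9928
cyl 39.7 71.5 -> y,slope,z [39.85 -0.   71.25] x [-29.   26.6] 3398
-4.3 71.5 few 0
cyl 61.7 33 -> y,slope,z [61.8   0.   33.25] x [-29.3  26.3] 2090
```

>>> jog_arm --moves '[[[0.8, 0, 20], [0, 0, 0]], [[0.8, 0, 32], [0, 0, 0]], [[0.8, 0, 38.5], [0, 0, 0]], [[0.8, 0, 38.5], [0, 0, 0]], [[0.8, 0, 38.5], [0, 0, 0]]]'

```text
time_s: 20.62
tool_pos: [576.7, 23.7, 83.4]
tool_rot: [0.783, 0.622, -0.0, -0.0]
wrist_force: [0.0, 0.2, -0.9]
gripper_width: 57.7
grasp_force: 28.5
```

>>> jog_arm --moves '[[[0, 0, 0.7], [0, 0, 0]], [[0, 0, 1.2], [0, 0, 0]], [[0, 0, 1.2], [0, 0, 0]]]'

```text
time_s: 20.87
tool_pos: [576.9, 23.9, 82.8]
tool_rot: [0.783, 0.622, 0.0, 0.0]
wrist_force: [-1.3, -1.7, 3.8]
gripper_width: 57.6
grasp_force: 29.0
```

Run:
```python
from place import *
im,L,tp=look2('w15'); print(r.get_obs()['wrist_force'])
l=loc(tp[None],np.array([574.6,5.2]),np.radians(-13))[0]
cyl(L,l[1],l[2]+27.5)
cyl(L,39.7,71.5,14); cyl(L,-4.3,71.5,14)
```

```text
tool local [[-1.9 18.7 82.8]] yaw -13.0 t 20.8667 w 57.58315504992355
[-1.98657819 -2.45023762  3.78729833]
cyl 18.73495115132106 110.28368490723823 -> y,slope,z [ 18.43   0.   109.6 ] x [-29.9  27.8] 9985
cyl 39.7 71.5 -> y,slope,z [3.992e+01 1.000e-02 7.118e+01] x [-28.9  26.5] 3726
-4.3 71.5 few 0
```

>>> jog_arm --moves '[[[-0.6, 0, 0], [0, 0, 0]], [[-0.6, 0, 0], [0, 0, 0]], [[-0.6, 0, 0.2], [0, 0, 0]]]'

```text
time_s: 21.17
tool_pos: [576.9, 23.5, 82.5]
tool_rot: [0.783, 0.623, 0.0, 0.0]
wrist_force: [-1.6, -0.2, 7.5]
gripper_width: 57.4
grasp_force: 29.3
```

>>> jog_arm --moves '[[[0, 0, 0], [0, 0, 0]], [[0, 0, 0], [0, 0, 0]], [[0, 0, 0], [0, 0, 0]], [[0, 0, -25], [0, 0, 0]], [[0, 0, -65], [0, 0, 0]]]' --grip -1

```text
time_s: 21.58
tool_pos: [574.4, 23.7, 144.4]
tool_rot: [0.783, 0.622, -0.003, -0.002]
wrist_force: [0.2, -0.5, 1.3]
gripper_width: 85.0
grasp_force: 0.0
```

>>> jog_arm --moves '[[[-20, 0, -30], [0, 0, 0]], [[-50, 0, -50], [0, 0, 0]], [[-50, 0, -50], [0, 0, 0]], [[-50, 0, -50], [0, 0, 0]]]'

```text
time_s: 21.92
tool_pos: [565.7, -26.0, 198.1]
tool_rot: [0.783, 0.622, 0.001, 0.001]
wrist_force: [0.9, -0.1, -0.6]
gripper_width: 85.6
grasp_force: 0.0
```

Run:
```python
from place import *
im,L,tp=look2('w16'); save('pics/w16.png',im)
cyl(L,17.7,109.3); cyl(L,39.7,71.5,14); cyl(L,-4.3,71.5,14); cyl(L,61.7,33,14); cyl(L,-26.3,33,14)
m=(abs(L[:,0])<33)&(L[:,1]<-44)&(L[:,1]>-80)&(L[:,2]>48.5)&(L[:,2]<51.5); print('fence',np.percentile(L[m][:,1],[1,99]).round(1))
```

```text
tool local [[ -1.7 -32.4 198.1]] yaw -13.1 t 21.9167 w 85.62654362828643
cyl 17.7 109.3 -> y,slope,z [ 17.79   0.   109.22] x [-28.6  27.2] 3582
cyl 39.7 71.5 -> y,slope,z [39.68  0.   71.25] x [-28.4  26.5] 1075
cyl -4.3 71.5 -> y,slope,z [-3.46e+00 -1.00e-02  7.16e+01] x [-29.2  26.3] 706
cyl 61.7 33 -> y,slope,z [61.33  0.   33.35] x [-29.   26.4] 780
cyl -26.3 33 -> y,slope,z [-2.574e+01 -1.000e-02  3.356e+01] x [-29.2  25.8] 419
fence [-59.8 -48.3]
```

View pics/w16.png

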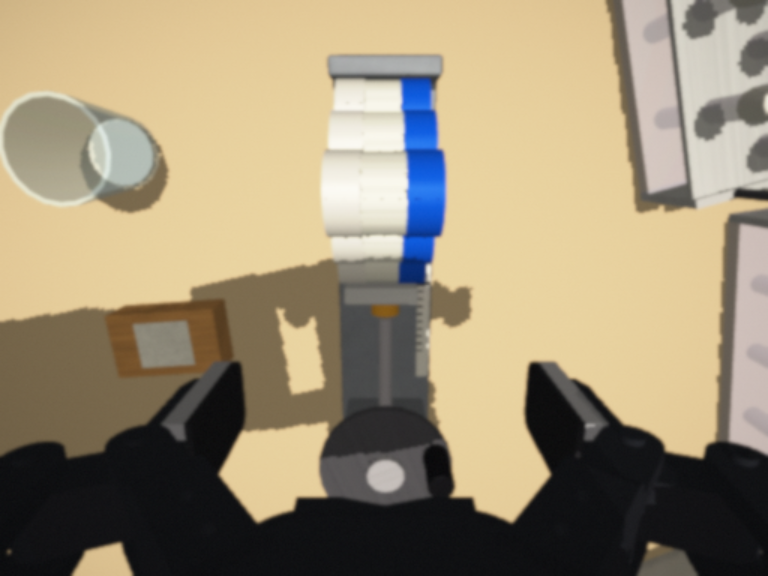

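The picture shows the 3-2-1 pyramid standing in line from (385,95) to (385,270) px. The fence is closed against the row at (385,295), and nothing touches the robot.

```bash
python3 -c "
from station import r
print(r.sign_off())"
```

```text
the job is handed in; nothing more can be done
None
```

I closed the fence to the long mark and stacked the 3-2-1 pyramid, which stood by itself when I handed in at about 22 s; I did not see a verdict, but my last measurements were within tolerance.

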